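# Feel round the rim of a clip-top biscuit jar for chips and crumbs

## Robot

A 6-joint arm with a two-finger parallel gripper is mounted at the origin on the work surface. World frame = base frame: x ahead of the robot, y to its left, z up, the work surface at z = 0. Lengths are in m, angles in rad, forces in N, time in s.
With the tool pointing down it reaches from about 0.3 to 0.875 m from the base axis. Payload 6.4 kg.
Tool frame: the origin (TCP) lies midway between the tips of the shut fingers; the grasp point (between the pads) lies 19 mm behind it; z points along the fingers, y is the line along which they close (so a half turn about z gives the same grasp; the last joint's range is limited). The gripper opens to 85 mm and grips with 20 to 120 N. Pads are 22 mm wide; open, the fingers measure 114 mm over their backs; the gripper's body (76 mm by 85 mm) begins 54 mm behind the grasp point. The pads swing forward as they close: fully open they stand 13 mm farther back than shut.
Start: joints at [-0.206, 0.181, 1.607, -0, 1.354, -0.206], TCP at [0.575, 0, 0.231] pointing down, gripper open.
Joint ranges: [-2.99, 2.99], [-0.89, 2.07], [0.3, 2.58], [-1.14, 4.28], [0, 2.63], [-3.12, 3.12]. Speed limits (rad/s): [2.57, 2.57, 3.01, 3.14, 3.14, 3.14].

## Interface

Orientations are given as a unit quaternion [w, x, y, z].
In Python, from bench import * gives the robot as it stands.
- The arm moves only by the tool play_rows, never from a script. Its argument "plan" is a list of rows, each a list of 3 entries, a list of its own where there are three numbers: the finger opening in mm, from 0 to 85.4, then the shift along the tool's x, y, z normalised to -1 to 1, where 1 is 40 cm, then the turn about the tool's z normalised to -1 to 1, where 1 is pi rad. A call has 1 to 10 rows; each row is the pose to reach, as a shift and turn from the pose commanded when the call began, along the tool's axes at that moment, turning the shorter way round; what a row does not reach only later rows make up. A row lasts 1/10 s, in which the tool goes at most 50 mm and 8.59 degrees, less where a joint would pass 70% of its speed; a pose out of reach is approached as far as the arm can. A call with a number of a shift or a turn outside -1 to 1 is refused whole. A call with a gripper value outside its range is refused whole. The fingers move at their own pace and stop on an object; the grip force is fixed at half the most. Time passes only in rows, so rows that repeat a pose let the fingers close. It gives the time, the measured TCP pose, the force, the opening and the grip force at its end, in the units of the state.
- get_obs(): the state, without advancing time (a new reading comes with each control period).
- camera(name): name is "scene" or "side" or "wrist"; returns a dict with "image" (480x640x3 uint8, red, green, blue), "range_z" (480x640 float32, m along the optical axis (not along the pixel's ray), 0 where there is no reading), "intrinsics" (3x3 intrinsics, pixels), "rvec" (rotation vector, rad) and "tvec" (3), from world to camera coordinates, as OpenCV has them; the wrist camera has in their place "T_tool_cam" (4x4, takes a point from camera to tool coordinates, whose origin is the TCP and whose axes are the flange's). Camera axes: x right, y down, z forward; pixel columns grow to the right and rows downward; lengths in m; the calibration is good to about 2 mm. A picture is of the moment at which its call begins: read the wrist's pose just before it.
- hand_in(): hands the job in; it is judged then, once.
Trained networks look in a picture, given as the dict that the camera call returned (one of the last four; its "shot" number tells which), for a name from the list of things; names that differ only in an ending like _2 or _b are one class to them, and where a whole thing is asked for, a point or a joint stands for the part that bears it (a point fixed in the world has none). Each returns a list of dicts, best first, with "conf" (0 to 1); they miss things now and then, are a little off and sometimes report something else, mostly with a low value. They report only what shows in the picture. A call takes as long as a camera call.
- search_frame(picture, label): "rect" ([centre column, centre row, width, height] in pixels, round what is visible of it).
- masks_of(picture, label): "mask" (480x640 bool, what is visible of it) and "rect" ([centre column, centre row, width, height] in pixels, round what is visible of it).
The state is a dict: "time_s": time; "q": joint angles; "dq": joint speeds; "joint_efforts": joint torques, N m; "eef_pos": TCP position; "eef_rot": TCP orientation; "wrist_force": force on the tool from outside, world axes, zero at the start; "torque": the same for the moment, N m; "opening": opening from 0.0 (shut) to 1.0 (fully open); "grasp_force": force on a finger pad.
Only numpy, scipy, OpenCV 4.12 (cv2) and the standard library are available. Lean on these libraries where they do the work, as an engineer would, in place of code of your own. Each camera call takes 0.05 s, during which the arm holds its last target. There are 200 camera calls.

## Task

Feel the rim of the larger open clip-top jar for chips and crumbs before it is closed: touch the top of the rim with the fingertips at the hinge where the lid hangs and, pressing only lightly, run them along the rim clockwise as seen from above, all the way round and back to the hinge, then take the hand away. Do not grip, shift or tip the jar, leave its lid hanging open, and leave everything else where it stands.

Things in the scene. Friction and masses are not known exactly. Their poses are not given: they have to be found in the camera images.
- jar_open: the larger of the two open jars: white ceramic clip-top jar, 140 mm high, body 170 mm across, narrower neck, part filled with biscuits, 2.9 to 4.1 kg, standing loose. Origin: centre of its underside; z up its axis; x points from the axis to the hinge side, where the lid hangs down outside the wall (hinge and lid reach 130 mm from the axis); the wire latch hangs on the other side
- rim_centre (a point): centre of the larger open jar's mouth, level with the rim's top (140 mm above the jar's underside). The rim is a level, rigid, smoothly glazed, round bead: 112 mm outside and 96 mm inside diameter (8 mm wide, its crest at radius 52 mm). Its top is free all the way round: wires, hinge and lid lie at least 10 mm below it
- rim_at_hinge (a point): point on top of the larger open jar's rim, on its mid-line, at the hinge (52 mm from rim_centre along the jar's x): where the touch begins and ends. Clockwise seen from above leads from here first to the jar's -y side
- jar_open_lid (a joint): swing of the larger open jar's domed lid (108 mm across, 18 mm thick, 0.2 kg) about its wire hinge, rad: 0 is hanging down beside the jar, as it starts; it grows as the lid is swung outwards and up; it falls back by its weight
- jar_small: the smaller open clip-top jar, the same shape at 0.74 of the size: 104 mm high, rim 83 mm outside diameter, its lid hanging on its own x side as far as 97 mm from the axis. Leave alone. Origin: centre of its underside
- jar_closed: a closed clip-top jar as big as the larger open one, its lid clipped on, 158 mm high in all, 175 mm across with its latch. Leave alone. Origin: centre of its underside
- tub: round pale plastic tub with a white lid, 122 mm across, 99 mm high, behind the jars. Leave alone. Origin: centre of its underside
- cup: small open steel measuring cup, 68 mm across, 45 mm high. Leave alone. Origin: centre of its underside
- gasket: spare rubber jar gasket lying flat, ring of 58 mm outside diameter, 5 mm high, in front of the jars. Leave alone. Origin: centre of its underside
- spoon: wooden spoon lying flat at the right of the jars, under 30 mm high, its length along its own x. Leave alone
- biscuit_a: round biscuit lying flat in front of the jars, 62 mm across, 9 mm thick. Leave alone. Origin: centre of its underside
- biscuit_b: round biscuit lying flat in front of the jars, 62 mm across, 9 mm thick. Leave alone. Origin: centre of its underside

How it is judged:
On the way, in this order (a step that is already met when the one before it is completed fails the run):
1. the fingertips touch the top of the rim at the hinge (x of the grasp point in the frame of jar_open between 0.038 and 0.066 m and y of the grasp point in the frame of jar_open between -0.014 and 0.014 m and z of the grasp point in the frame of jar_open above 0.149 m and contact force between the fingers and jar_open above 0.1 N), for 0.05 s.
2. the fingertips touch the top of the rim 40 degrees clockwise of the hinge (x of the grasp point in the frame of jar_open between 0.0258 and 0.0538 m and y of the grasp point in the frame of jar_open between -0.0474 and -0.0194 m and z of the grasp point in the frame of jar_open above 0.149 m and contact force between the fingers and jar_open above 0.1 N), for 0.05 s.
3. the fingertips touch the top of the rim 80 degrees clockwise of the hinge (x of the grasp point in the frame of jar_open between -0.005 and 0.023 m and y of the grasp point in the frame of jar_open between -0.0652 and -0.0372 m and z of the grasp point in the frame of jar_open above 0.149 m and contact force between the fingers and jar_open above 0.1 N), for 0.05 s.
4. the fingertips touch the top of the rim 120 degrees clockwise of the hinge (x of the grasp point in the frame of jar_open between -0.04 and -0.012 m and y of the grasp point in the frame of jar_open between -0.059 and -0.031 m and z of the grasp point in the frame of jar_open above 0.149 m and contact force between the fingers and jar_open above 0.1 N), for 0.05 s.
5. the fingertips touch the top of the rim 160 degrees clockwise of the hinge (x of the grasp point in the frame of jar_open between -0.0629 and -0.0349 m and y of the grasp point in the frame of jar_open between -0.0318 and -0.0038 m and z of the grasp point in the frame of jar_open above 0.149 m and contact force between the fingers and jar_open above 0.1 N), for 0.05 s.
6. the fingertips touch the top of the rim 200 degrees clockwise of the hinge (x of the grasp point in the frame of jar_open between -0.0629 and -0.0349 m and y of the grasp point in the frame of jar_open between 0.0038 and 0.0318 m and z of the grasp point in the frame of jar_open above 0.149 m and contact force between the fingers and jar_open above 0.1 N), for 0.05 s.
7. the fingertips touch the top of the rim 240 degrees clockwise of the hinge (x of the grasp point in the frame of jar_open between -0.04 and -0.012 m and y of the grasp point in the frame of jar_open between 0.031 and 0.059 m and z of the grasp point in the frame of jar_open above 0.149 m and contact force between the fingers and jar_open above 0.1 N), for 0.05 s.
8. the fingertips touch the top of the rim 280 degrees clockwise of the hinge (x of the grasp point in the frame of jar_open between -0.005 and 0.023 m and y of the grasp point in the frame of jar_open between 0.0372 and 0.0652 m and z of the grasp point in the frame of jar_open above 0.149 m and contact force between the fingers and jar_open above 0.1 N), for 0.05 s.
9. the fingertips touch the top of the rim 320 degrees clockwise of the hinge (x of the grasp point in the frame of jar_open between 0.0258 and 0.0538 m and y of the grasp point in the frame of jar_open between 0.0194 and 0.0474 m and z of the grasp point in the frame of jar_open above 0.149 m and contact force between the fingers and jar_open above 0.1 N), for 0.05 s.
10. the fingertips, still on top of the rim, are back at the hinge after a full turn (all of step 1), for 0.05 s.
At the end, for the whole second after the job is handed in: after one full clockwise round of touches along the top of the rim, the larger open jar stands upright and at rest within 20 mm of where it stood, its lid still hanging (under 0.3 rad), and every other listed thing is within 20 mm of its starting place (distance of each of jar_open, jar_small, jar_closed, tub, cup, gasket, spoon, biscuit_a, biscuit_b from where it was at the start of the episode below 0.02 m and angle between jar_open's own z axis and vertical below 0.05 rad and linear speed of jar_open below 0.02 m/s and value of joint jar_open_lid below 0.3 rad).
It fails at once if the jar is pressed hard (more than 30 N) (contact force between the fingers and jar_open above 30 N).
It fails at once if the jar is shifted more than 20 mm (distance of jar_open from where it was at the start of the episode above 0.02 m).
It fails at once if the jar is lifted or tipped (height (world z) of jar_open above 0.008 m or angle between jar_open's own z axis and vertical above 0.12 rad).
It fails at once if the hanging lid is swung up (value of joint jar_open_lid above 0.3 rad).
It fails at once if another jar or one of the things around is moved more than 20 mm (distance of any of jar_small, jar_closed, tub, cup, gasket, spoon, biscuit_a, biscuit_b from where it was at the start of the episode above 0.02 m).
It also fails if it takes over 61 s, if anything falls off the work surface, if the arm or the gripper's body presses on something with over 40 N, if the wrist force passes 120 N, or if a joint passes its speed limit or range.

## Working session

There is one attempt and no reset: what is moved stays moved. The work goes in short steps, Python scripts to look and compute and a tool call to move; the robot and the scene stay as the last step left them, time stands still between calls to the robot, and variables do not carry over. Pictures are saved under pics/ and viewed, at most 10 in all, crops included, and the job is handed in when it is done.

Besides the shell and the picture viewer there is one more tool, called by a JSON object that holds its "fn" and its "kwargs", one argument or row to a line. play_rows: Moves the arm, as the interface text tells. Its arguments: {"type":"object","properties":{"plan":{"type":"array","items":{"type":"array"}}},"required":["plan"]}

```bash
mkdir -p pics
cat > h.py <<'E'
from bench import *
import numpy as np, cv2
def world(p):
    K=p["intrinsics"];z=p["range_z"];v,u=np.mgrid[:480,:640]
    c=np.stack([(u-K[0,2])/K[0,0]*z,(v-K[1,2])/K[1,1]*z,z],-1)
    R=cv2.Rodrigues(np.array(p["rvec"],float))[0]
    return (c-np.array(p["tvec"]).ravel())@R, z>0
E
python3 - <<'E'
from h import *
ims=[]
for n in("scene","side"):
    p=camera(n);W,ok=world(p);im=p["image"][:,:,::-1].copy()
    cv2.imwrite(f"pics/{n}.png",im)
    np.savez(f"{n}.npz",W=W,ok=ok)
    for l in("jar_open","jar_small","jar_closed","jar_open_lid","rim_at_hinge"):
        for d in masks_of(p,l)[:2]:
            m=d["mask"]&ok;print(n,l,round(d["conf"],2),np.round(d["rect"]),np.round(np.median(W[m],0),3) if m.any() else None, np.round(np.percentile(W[m],[2,98],axis=0),3).tolist() if m.any() else None)
o=get_obs();print(o)
E
```

```text
scene jar_open 0.74 [435. 172.  96.  85.] [0.572 0.249 0.094] [[0.491, 0.185, 0.012], [0.635, 0.369, 0.141]]
scene jar_small 0.6 [330. 229.  66.  66.] [ 0.536 -0.016  0.069] [[0.467, -0.079, 0.005], [0.581, 0.06, 0.105]]
scene jar_closed 0.91 [233. 298.  84.  97.] [ 0.562 -0.286  0.108] [[0.483, -0.354, 0.012], [0.612, -0.201, 0.16]]
scene jar_open_lid 0.81 [470. 154.  27.  38.] [0.586 0.363 0.087] [[0.529, 0.336, -0.0], [0.617, 0.45, 0.119]]
scene rim_at_hinge 0.71 [434. 175.  91.  79.] [0.572 0.25  0.093] [[0.489, 0.185, 0.008], [0.635, 0.372, 0.141]]
side jar_open 0.76 [324. 386.  87. 116.] [0.552 0.318 0.092] [[0.475, 0.218, 0.018], [0.624, 0.392, 0.14]]
side jar_small 0.7 [342. 272.  56.  68.] [0.519 0.039 0.07 ] [[0.463, -0.06, 0.006], [0.575, 0.073, 0.103]]
side jar_closed 0.83 [340. 183.  64.  75.] [ 0.502 -0.22   0.086] [[0.447, -0.304, 0.009], [0.598, -0.185, 0.159]]
side jar_open_lid 0.94 [317. 429.  58.  38.] [0.563 0.382 0.06 ] [[0.515, 0.367, 0.01], [0.613, 0.398, 0.115]]
side rim_at_hinge 0.58 [325. 384.  83. 117.] [0.551 0.318 0.092] [[0.475, 0.218, 0.018], [0.622, 0.393, 0.14]]
{'time_s': 0.6, 'q': array([-2.06283451e-01,  1.80783176e-01,  1.60700128e+00, -6.67199499e-07,
        1.35379798e+00, -2.06309075e-01]), 'dq': array([ 2.38181139e-04, -1.10931335e-03,  1.23192813e-04, -1.41993665e-03,
       -1.31282403e-04,  8.03509798e-05]), 'joint_efforts': array([-9.09224000e-04, -4.44598281e+01, -3.51517010e+01, -2.44623197e-04,
        1.06115800e-03, -1.16412597e-06]), 'eef_pos': array([5.75015314e-01, 2.36039417e-05, 2.31297306e-01]), 'eef_rot': array([4.45570183e-06, 7.07097671e-01, 7.07115891e-01, 2.52427877e-06]), 'wrist_force': array([-0.3761341,  0.2250336, -0.3297567]), 'torque': array([0.00214107, 0.00299862, 0.00551643]), 'grasp_force': 0.0, 'opening': 0.9995005102703833}
```

Run:
```python
from h import *
from scipy.optimize import least_squares
for n in("scene","side"):
    d=np.load(n+".npz");W=d["W"];ok=d["ok"]
    P=W[ok&(abs(W[...,2]-.137)<.009)&(np.hypot(W[...,0]-.56,W[...,1]-.28)<.12)]
    r=least_squares(lambda c:np.hypot(P[:,0]-c[0],P[:,1]-c[1])-.052,[.56,.28],loss="soft_l1",f_scale=.003)
    rr=np.hypot(*(P[:,:2]-r.x).T);print(n,len(P),r.x,np.percentile(rr,[5,25,50,75,95]),np.percentile(P[:,2],[50,90,98]))
    T=W[ok&(W[...,2]>.12)&(np.hypot(W[...,0]-.56,W[...,1]-.28)<.2)]
    a=np.degrees(np.arctan2(P[:,1]-r.x[1],P[:,0]-r.x[0]));print(np.histogram(a,12,(-180,180))[0])
a=cv2.imread("pics/scene.png")[90:350,180:540];b=cv2.imread("pics/side.png")[120:470,220:460]
a=cv2.resize(a,(470,340));b=cv2.resize(b,(330,480))
c=np.zeros((480,800,3),np.uint8);c[:340,:470]=a;c[:,470:]=b;cv2.imwrite("pics/c1.png",c)
```

```text
scene 674 [0.55297679 0.2669956 ] [0.04650186 0.04921907 0.05135912 0.05317693 0.05572072] [0.13738823 0.14154187 0.14311316]
[50 37 51 57 62 50 44 46 64 71 76 66]
side 883 [0.55004771 0.27382361] [0.04689604 0.04922129 0.0513231  0.05312755 0.05515489] [0.13719929 0.140389   0.14188914]
[66 80 78 88 79 71 65 68 79 73 70 66]
```

View pics/c1.png

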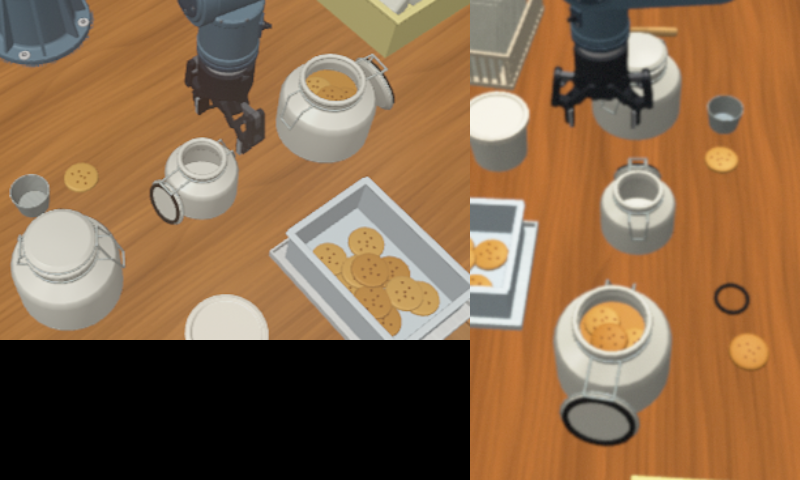

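{"fn": "play_rows", "kwargs": {
  "plan": [
    [0,[0,0,-0.12],0],
    [0,[0.05,0,-0.25],0],
    [0,[0.15,-0.02,-0.25],0],
    [0,[0.25,-0.05,-0.25],0],
    [0,[0.35,-0.06,-0.25],0],
    [0,[0.45,-0.06,-0.25],0],
    [0,[0.55,-0.06,-0.25],0],
    [0,[0.63,-0.06,-0.25],0],
    [0,[0.675,-0.06,-0.25],0],
    [0,[0.675,-0.06,-0.25],0]
  ]
}}

```text
time_s: 1.6
eef_pos: [0.5506, 0.2719, 0.331]
eef_rot: [-0.0, 0.706, 0.708, -0.0]
wrist_force: [-0.0, -0.2, -0.3]
opening: 0.002
grasp_force: 0.0
```

```bash
cat >> h.py <<'E'
def wristworld(o,p):
    from scipy.spatial.transform import Rotation as Ro
    K=p["intrinsics"];z=p["range_z"];v,u=np.mgrid[:480,:640]
    c=np.stack([(u-K[0,2])/K[0,0]*z,(v-K[1,2])/K[1,1]*z,z],-1)
    T=np.array(p["T_tool_cam"]);w,x,y,zz=o["eef_rot"]
    R=Ro.from_quat([x,y,zz,w]).as_matrix()
    return (c@T[:3,:3].T+T[:3,3])@R.T+o["eef_pos"], z>0
def fit(W,ok,zr=(.130,.15)):
    from scipy.optimize import least_squares
    P=W[ok&(W[...,2]>zr[0])&(W[...,2]<zr[1])&(np.hypot(W[...,0]-.552,W[...,1]-.27)<.08)]
    r=least_squares(lambda c:np.hypot(P[:,0]-c[0],P[:,1]-c[1])-.052,[.552,.27],loss="soft_l1",f_scale=.003)
    rr=np.hypot(*(P[:,:2]-r.x).T);a=np.degrees(np.arctan2(P[:,1]-r.x[1],P[:,0]-r.x[0]))
    print(len(P),r.x,np.percentile(rr,[5,50,95]).round(4),np.percentile(P[:,2],[50,90,98]).round(4),np.histogram(a,12,(-180,180))[0])
    return r.x
E
python3 - <<'E'
from h import *
o=get_obs();p=camera("wrist");print(o["time_s"],o["eef_pos"],o["eef_rot"],o["opening"],o["wrist_force"]);print(p["T_tool_cam"].round(3))
cv2.imwrite("pics/w1.png",p["image"][:,:,::-1])
W,ok=wristworld(o,p);fit(W,ok)
for l in("jar_open_lid","jar_open"):
  for d in masks_of(p,l)[:1]:
    m=d["mask"]&ok;print(l,d["conf"],d["rect"],np.percentile(W[m],[2,50,98],axis=0).round(3).tolist())
for n in("scene","side"):
  p=camera(n);W,ok=world(p);fit(W,ok)
E
```

```text
1.6 [0.55060336 0.27185218 0.33100823] [-1.88665740e-04  7.06094066e-01  7.08118016e-01 -9.75490828e-05] 0.0016431029118055282 [-0.02834743 -0.19909917 -0.3439226 ]
[[-0.    -0.96  -0.28   0.071]
 [ 1.    -0.    -0.001 -0.001]
 [ 0.001 -0.28   0.96  -0.143]
 [ 0.     0.     0.     1.   ]]
4049 [0.55044169 0.27251039] [0.0465 0.0503 0.0548] [0.1393 0.1408 0.1415] [337 335 345 333 338 342 334 334 338 344 343 326]
jar_open_lid 0.62 [333.4, 89.0, 109.3, 38.5] [[0.516, 0.362, 0.017], [0.561, 0.374, 0.095], [0.61, 0.396, 0.113]]
jar_open 0.88 [318.8, 172.6, 166.4, 209.1] [[0.478, 0.202, 0.033], [0.552, 0.287, 0.1], [0.623, 0.388, 0.141]]
619 [0.5529098  0.26729874] [0.0468 0.0515 0.0556] [0.1378 0.1413 0.1429] [46 40 47 53 57 52 39 49 51 66 64 55]
817 [0.54998444 0.27364135] [0.0474 0.0514 0.0553] [0.1375 0.1404 0.1417] [59 68 78 75 69 65 56 66 76 74 72 59]
```

View pics/w1.png

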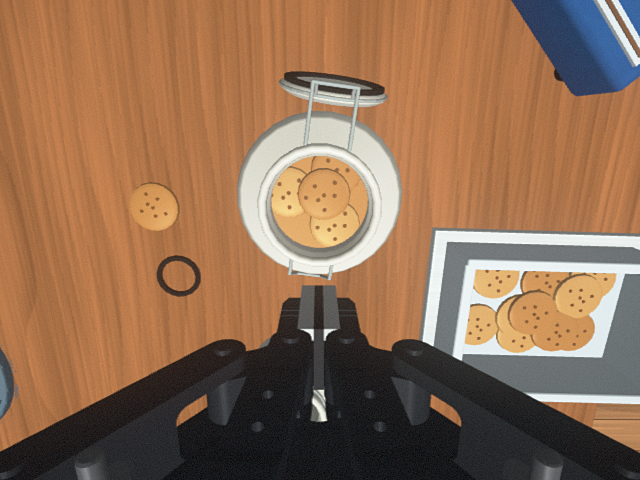

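{"fn": "play_rows", "kwargs": {
  "plan": [
    [0,[0.08,0.01,0.0],0],
    [0,[0.135,0.015,0.1],0],
    [0,[0.135,0.015,0.2],0],
    [0,[0.135,0.015,0.3],0],
    [0,[0.135,0.015,0.38],0],
    [0,[0.135,0.015,0.43],0],
    [0,[0.135,0.015,0.453],0],
    [0,[0.135,0.015,0.453],0],
    [0,[0.135,0.015,0.453],0]
  ]
}}

```text
time_s: 2.75
eef_pos: [0.5581, 0.3238, 0.1515]
eef_rot: [0.0, 0.707, 0.707, 0.001]
wrist_force: [-0.0, -0.8, 0.7]
opening: -0.002
grasp_force: 0.0
```

Run:
```python
from h import *
o=get_obs();p=camera("side");print(o["time_s"],o["eef_pos"],o["eef_rot"],o["opening"],o["wrist_force"])
cv2.imwrite("pics/s2.png",cv2.resize(p["image"][260:470,220:430,::-1],(600,600)))
```

```text
2.75 [0.55805287 0.32378361 0.15154057] [4.51276931e-04 7.07372628e-01 7.06840121e-01 8.96996702e-04] -0.002293919630613658 [-0.02783965 -0.75775039  0.65568754]
```

View pics/s2.png

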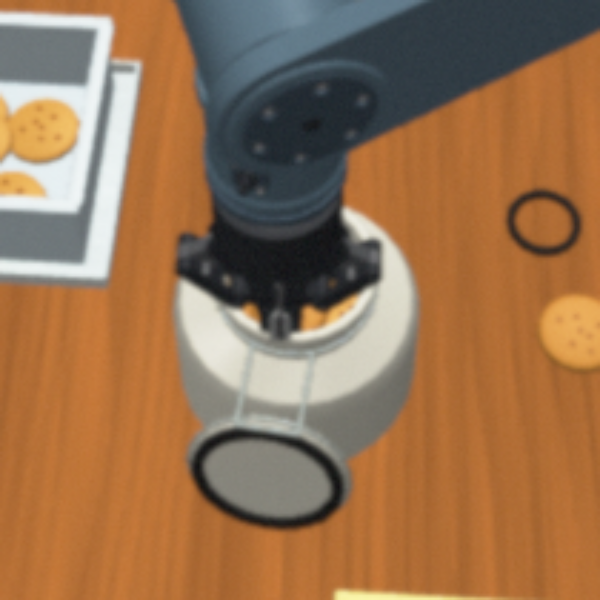

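{"fn": "play_rows", "kwargs": {
  "plan": [
    [0,[0,0,0.0075],0],
    [0,[0,0,0.015],0],
    [0,[0,0,0.02],0],
    [0,[0,0,0.0225],0],
    [0,[0,0,0.0225],0],
    [0,[0,0,0.0225],0]
  ]
}}

```text
time_s: 3.4
eef_pos: [0.557, 0.324, 0.1411]
eef_rot: [0.0, 0.707, 0.707, -0.0]
wrist_force: [1.0, -0.8, 0.4]
opening: -0.0
grasp_force: 0.0
```

{"fn": "play_rows", "kwargs": {
  "plan": [
    [0,[0,0,0.00125],0],
    [0,[0,0,0.0025],0],
    [0,[0,0,0.0025],0],
    [0,[0,0,0.0025],0]
  ]
}}

```text
time_s: 3.8
eef_pos: [0.557, 0.324, 0.1401]
eef_rot: [-0.0, 0.707, 0.707, 0.0]
wrist_force: [-0.3, -0.2, -0.0]
opening: 0.002
grasp_force: 0.1
```

{"fn": "play_rows", "kwargs": {
  "plan": [
    [0,[0,0,0.00125],0],
    [0,[0,0,0.00125],0],
    [0,[0,0,0.00125],0]
  ]
}}

```text
time_s: 4.1
eef_pos: [0.5571, 0.3241, 0.14]
eef_rot: [0.0, 0.707, 0.707, 0.0]
wrist_force: [-1.1, -0.3, 4.6]
opening: -0.001
grasp_force: 1.9
```

{"fn": "play_rows", "kwargs": {
  "plan": [
    [0,[0,0,0.00075],0],
    [0,[0,0,0.00075],0],
    [0,[0,0,0.00075],0]
  ]
}}

```text
time_s: 4.4
eef_pos: [0.5571, 0.3241, 0.1399]
eef_rot: [0.0, 0.707, 0.707, 0.0]
wrist_force: [-3.0, -1.3, 6.1]
opening: 0.0
grasp_force: 2.8
```

Run:
```python
import numpy as np
from bench import get_obs
print(get_obs()["wrist_force"],get_obs()["eef_pos"])
c=np.array([.5505,.2725]);h=np.array([.557,.324])
for t in range(0,370,10):
    a=np.radians(83-t);q=c+.052*np.array([np.cos(a),np.sin(a)])
    print(t,np.round((q-h)[::-1]/.4,3))
```

```text
[-2.98521412 -1.26502859  6.11635909] [0.55712242 0.32406347 0.13992478]
0 [ 0. -0.]
10 [-0.004  0.022]
20 [-0.013  0.043]
30 [-0.025  0.062]
40 [-0.04   0.079]
50 [-0.058  0.093]
60 [-0.078  0.103]
70 [-0.1   0.11]
80 [-0.122  0.114]
90 [-0.145  0.113]
100 [-0.167  0.108]
110 [-0.188  0.1  ]
120 [-0.207  0.088]
130 [-0.224  0.072]
140 [-0.238  0.055]
150 [-0.248  0.035]
160 [-0.255  0.013]
170 [-0.259 -0.009]
180 [-0.258 -0.032]
190 [-0.253 -0.054]
200 [-0.245 -0.075]
210 [-0.233 -0.094]
220 [-0.217 -0.111]
230 [-0.2   -0.125]
240 [-0.18  -0.136]
250 [-0.158 -0.143]
260 [-0.136 -0.146]
270 [-0.113 -0.145]
280 [-0.091 -0.141]
290 [-0.07  -0.132]
300 [-0.051 -0.12 ]
310 [-0.034 -0.105]
320 [-0.02  -0.087]
330 [-0.009 -0.067]
340 [-0.002 -0.045]
350 [ 0.001 -0.023]
360 [ 0. -0.]
```

{"fn": "play_rows", "kwargs": {
  "plan": [
    [0,[-0.001,0.011,0],0],
    [0,[-0.004,0.022,0],0],
    [0,[-0.008,0.033,0],0],
    [0,[-0.013,0.043,0],0],
    [0,[-0.019,0.053,0],0],
    [0,[-0.025,0.062,0],0],
    [0,[-0.032,0.071,0],0],
    [0,[-0.04,0.079,0],0],
    [0,[-0.04,0.079,0],0]
  ]
}}

```text
time_s: 5.3
eef_pos: [0.5892, 0.3084, 0.14]
eef_rot: [0.0, 0.707, 0.707, 0.001]
wrist_force: [-0.5, 0.9, 4.7]
opening: 0.001
grasp_force: 2.5
```

{"fn": "play_rows", "kwargs": {
  "plan": [
    [0,[-0.009,0.007,0],0],
    [0,[-0.018,0.014,0],0],
    [0,[-0.028,0.019,0],0],
    [0,[-0.038,0.024,0],0],
    [0,[-0.049,0.028,0],0],
    [0,[-0.06,0.031,0],0],
    [0,[-0.071,0.033,0],0],
    [0,[-0.082,0.035,0],0],
    [0,[-0.082,0.035,0],0]
  ]
}}

```text
time_s: 6.2
eef_pos: [0.6032, 0.2752, 0.14]
eef_rot: [0.0, 0.707, 0.707, 0.001]
wrist_force: [-0.7, 1.0, 4.8]
opening: 0.0
grasp_force: 2.6
```

{"fn": "play_rows", "kwargs": {
  "plan": [
    [0,[-0.012,0,0],0],
    [0,[-0.023,-0.001,0],0],
    [0,[-0.034,-0.003,0],0],
    [0,[-0.045,-0.006,0],0],
    [0,[-0.056,-0.01,0],0],
    [0,[-0.066,-0.014,0],0],
    [0,[-0.076,-0.02,0],0],
    [0,[-0.085,-0.026,0],0],
    [0,[-0.085,-0.026,0],0]
  ]
}}

```text
time_s: 7.1
eef_pos: [0.5928, 0.2407, 0.14]
eef_rot: [0.001, 0.707, 0.707, 0.001]
wrist_force: [0.3, 0.8, 6.5]
opening: -0.003
grasp_force: 3.0
```

Run:
```python
from h import *
p=camera("side");W,ok=world(p);fit(W,ok,(.13,.141))
for d in masks_of(p,"jar_open_lid")[:1]:
    m=d["mask"]&ok;print(d["conf"],np.percentile(W[m],[2,50,98],axis=0).round(3).tolist())
print(get_obs()["wrist_force"])
```

```text
721 [0.54996804 0.27373913] [0.0468 0.0512 0.0552] [0.137  0.1397 0.1407] [58 71 76 58 13 56 60 63 70 70 69 57]
0.61 [[0.515, 0.366, 0.014], [0.563, 0.381, 0.061], [0.613, 0.398, 0.11]]
[ 0.11912036 -0.03223154  5.91431577]
```

{"fn": "play_rows", "kwargs": {
  "plan": [
    [0,[-0.009,-0.008,0],0],
    [0,[-0.017,-0.016,0],0],
    [0,[-0.024,-0.024,0],0],
    [0,[-0.031,-0.033,0],0],
    [0,[-0.036,-0.043,0],0],
    [0,[-0.041,-0.053,0],0],
    [0,[-0.045,-0.064,0],0],
    [0,[-0.048,-0.075,0],0],
    [0,[-0.048,-0.075,0],0]
  ]
}}

```text
time_s: 8.1
eef_pos: [0.5626, 0.2213, 0.1399]
eef_rot: [0.001, 0.707, 0.707, 0.0]
wrist_force: [1.8, -0.0, 6.4]
opening: 0.002
grasp_force: 3.2
```

{"fn": "play_rows", "kwargs": {
  "plan": [
    [0,[-0.002,-0.011,0],0],
    [0,[-0.004,-0.022,0],0],
    [0,[-0.004,-0.034,0],0],
    [0,[-0.003,-0.045,0],0],
    [0,[-0.001,-0.056,0],0],
    [0,[0.002,-0.067,0],0],
    [0,[0.006,-0.078,0],0],
    [0,[0.01,-0.088,0],0],
    [0,[0.01,-0.088,0],0]
  ]
}}

```text
time_s: 9.0
eef_pos: [0.5274, 0.2253, 0.1399]
eef_rot: [0.001, 0.707, 0.707, 0.0]
wrist_force: [1.8, -1.3, 6.2]
opening: 0.004
grasp_force: 3.5
```

{"fn": "play_rows", "kwargs": {
  "plan": [
    [0,[0.006,-0.01,0],0],
    [0,[0.012,-0.019,0],0],
    [0,[0.02,-0.028,0],0],
    [0,[0.028,-0.036,0],0],
    [0,[0.036,-0.043,0],0],
    [0,[0.045,-0.05,0],0],
    [0,[0.055,-0.056,0],0],
    [0,[0.065,-0.061,0],0],
    [0,[0.065,-0.061,0],0]
  ]
}}

```text
time_s: 9.9
eef_pos: [0.5031, 0.2511, 0.1399]
eef_rot: [0.001, 0.707, 0.707, -0.0]
wrist_force: [1.6, -2.2, 8.6]
opening: 0.001
grasp_force: 3.9
```

{"fn": "play_rows", "kwargs": {
  "plan": [
    [0,[0.011,-0.004,0],0],
    [0,[0.022,-0.007,0],0],
    [0,[0.033,-0.009,0],0],
    [0,[0.044,-0.01,0],0],
    [0,[0.056,-0.01,0],0],
    [0,[0.067,-0.009,0],0],
    [0,[0.078,-0.007,0],0],
    [0,[0.089,-0.005,0],0],
    [0,[0.089,-0.005,0],0]
  ]
}}

```text
time_s: 10.8
eef_pos: [0.5007, 0.2863, 0.1399]
eef_rot: [0.001, 0.707, 0.707, -0.001]
wrist_force: [-0.7, -4.5, 9.9]
opening: -0.004
grasp_force: 5.0
```

{"fn": "play_rows", "kwargs": {
  "plan": [
    [0,[0.011,0.004,0],0],
    [0,[0.021,0.009,-0.0002],0],
    [0,[0.031,0.015,-0.0002],0],
    [0,[0.04,0.021,-0.0004],0],
    [0,[0.049,0.028,-0.0004],0],
    [0,[0.057,0.036,-0.0005],0],
    [0,[0.064,0.045,-0.0005],0],
    [0,[0.071,0.054,-0.0005],0],
    [0,[0.071,0.054,-0.0005],0]
  ]
}}

```text
time_s: 11.7
eef_pos: [0.5211, 0.3149, 0.1398]
eef_rot: [-0.0, 0.707, 0.707, -0.002]
wrist_force: [-5.2, -3.3, 11.8]
opening: -0.003
grasp_force: 6.0
```

{"fn": "play_rows", "kwargs": {
  "plan": [
    [0,[0.006,0.01,-0.0002],0],
    [0,[0.011,0.02,-0.0003],0],
    [0,[0.015,0.031,-0.0003],0],
    [0,[0.018,0.042,-0.0003],0],
    [0,[0.02,0.053,-0.0003],0],
    [0,[0.021,0.064,-0.0003],0],
    [0,[0.021,0.076,-0.0003],0],
    [0,[0.02,0.088,-0.0003],0],
    [0,[0.02,0.09,-0.0003],0],
    [0,[0.02,0.09,-0.0003],0]
  ]
}}

```text
time_s: 12.7
eef_pos: [0.5566, 0.3237, 0.1398]
eef_rot: [-0.001, 0.707, 0.707, -0.002]
wrist_force: [-5.8, 0.6, 9.5]
opening: -0.002
grasp_force: 5.2
```

Run:
```python
from h import *
o=get_obs();print(o["wrist_force"],o["eef_pos"])
p=camera("side");W,ok=world(p);fit(W,ok,(.13,.141))
for d in masks_of(p,"jar_open_lid")[:1]:
    m=d["mask"]&ok;print(d["conf"],np.percentile(W[m],[2,50,98],axis=0).round(3).tolist())
```

```text
[-5.83985707  0.55139076  9.50818485] [0.55660459 0.32367451 0.1398239 ]
256 [0.55050248 0.27369173] [0.0473 0.0523 0.055 ] [0.1368 0.1398 0.1408] [22 46  0  0  0  0  0 34 18 62 63 11]
0.8 [[0.515, 0.366, 0.013], [0.563, 0.382, 0.061], [0.613, 0.397, 0.108]]
```

{"fn": "play_rows", "kwargs": {
  "plan": [
    [0,[0,0,-0.01],0],
    [0,[0,0,-0.04],0],
    [0,[0,0,-0.12],0],
    [0,[0,0,-0.22],0],
    [0,[0,0,-0.32],0],
    [0,[0,0,-0.42],0],
    [0,[0,0,-0.48],0],
    [0,[0,0,-0.48],0],
    [0,[0,0,-0.48],0],
    [0,[0,0,-0.48],0]
  ]
}}

```text
time_s: 13.8
eef_pos: [0.5574, 0.3235, 0.3295]
eef_rot: [-0.001, 0.707, 0.707, -0.002]
wrist_force: [-0.2, 0.2, -0.5]
opening: 0.003
grasp_force: 0.0
```

Run:
```python
from h import *
p=camera("side");W,ok=world(p);fit(W,ok)
for d in masks_of(p,"jar_open_lid")[:1]:
    m=d["mask"]&ok;print(d["conf"],np.percentile(W[m],[2,50,98],axis=0).round(3).tolist())
print(hand_in())
```

```text
828 [0.55004108 0.27360933] [0.0473 0.0516 0.0553] [0.1373 0.1403 0.1418] [66 71 73 72 72 65 60 65 80 75 69 60]
0.84 [[0.515, 0.365, 0.01], [0.564, 0.382, 0.06], [0.614, 0.398, 0.108]]
the job is handed in; nothing more can be done
None
```

I ran the shut fingertips once clockwise round the larger jar's rim, from the hinge back to the hinge, then lifted the hand clear and handed the job in at about 14 s. Upward force readings, taken at each pause, stayed between about 5 and 12 N; the camera showed the jar unmoved and its lid still hanging. No verdict was returned.

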